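# Fit the display stand's second post after gauging its socket

### The job

The craft-show display stand lacks its second post. Take the depth rod from its holder, lower it, still in your grip, to the bottom of the stand's empty socket and rest it there a moment to find how deep the socket is, then put the rod back in its holder. Fit in the socket, upright and fully down, the one post whose top then comes level with the post already fitted; leave the other posts and the exhibits standing where they are.

Things in the scene. Friction and masses are not known exactly. Their poses are not given: they have to be found in the camera images.
- stand: Fixed block of light wood, a display stand, 100 mm (its x) by 220 mm (its y) by 80 mm high. Origin at the centre of its underside, z up. On its top, 60 mm towards its +y end, a wooden post (26 mm diameter) is already fitted and stands 60 mm above the block's top. 60 mm towards its -y end is the empty socket.
- socket_mouth (a point): Centre of the mouth of the empty socket, level with the block's top (80 mm above the table); axes as the stand's. The socket is a round blind hole, 34 mm in diameter, bevelled 4 mm at the mouth, with a hard flat bottom. Its depth is 26, 42 or 58 mm and differs from one occasion to the next: measure it.
- fitted_post_top (a point): Centre of the top of the post already fitted in the stand, 60 mm above the block's top; 120 mm from the socket.
- rod: Loose depth rod: a straight aluminium rod 14 mm in diameter with a dark wooden grip on top, 170 mm long in all. Stands upright in the holder, foot on the bottom of the holder's hole. Origin at the centre of its flat foot (its measuring end), z up along it.
- rod_tip (a point): Centre of the rod's foot, the measuring end.
- rod_grip (a point): Point on the rod's axis 148 mm above its foot, in the middle of the wooden grip (24 mm in diameter, from 125 to 170 mm above the foot): hold here.
- holder: Fixed grey plastic block, 70 by 70 by 60 mm high, that holds the depth rod in a round hole in its top, 20 mm in diameter, 50 mm deep, bevelled 4 mm at the mouth. Origin at the centre of its underside.
- holder_floor (a point): Centre of the bottom of the holder's hole, 10 mm above the table.
- jar: Bystander: loose white ceramic jar with a cork lid, 68 mm in diameter, 95 mm high. Origin at the centre of its underside.
- cup: Bystander: loose salmon-pink cup, 74 mm across the rim, 85 mm high. Origin at the centre of its underside.
- house: Bystander: loose little model house of plywood with a cardboard gable roof, about 80 by 66 mm, 63 mm high. Origin at the centre of its underside.
- post_short: Loose upright turned wooden post, round and plain, diameter 26 mm, 86 mm long (the shortest of three that differ in length only), standing on the table. Origin at the centre of its foot, z up along it; the foot is flat with a 4 mm bevel.
- post_short_top (a point): Centre of the top of post_short, 86 mm above its foot.
- post_middle: Loose upright turned wooden post, round and plain, diameter 26 mm, 102 mm long (the middle one of three that differ in length only), standing on the table. Origin at the centre of its foot, z up along it; the foot is flat with a 4 mm bevel.
- post_middle_top (a point): Centre of the top of post_middle, 102 mm above its foot.
- post_long: Loose upright turned wooden post, round and plain, diameter 26 mm, 118 mm long (the longest of three that differ in length only), standing on the table. Origin at the centre of its foot, z up along it; the foot is flat with a 4 mm bevel.
- post_long_top (a point): Centre of the top of post_long, 118 mm above its foot.
Mind the look-alikes: they are no part of the job. What is shaped like the post_middle but black is not meant.

How it is judged (in metres and radians):
On the way:
1. the depth rod, held in the gripper, rests still in the stand's socket with its foot at the bottom (horizontal distance between rod_tip and socket_mouth below 0.016 m and contact force between the fingers and rod above 0.5 N and linear speed of rod below 0.006 m/s and (z of rod_tip in the frame of socket_mouth between -0.03 and -0.022 m or z of rod_tip in the frame of socket_mouth between -0.046 and -0.038 m or z of rod_tip in the frame of socket_mouth between -0.062 and -0.054 m)), for 0.2 s.
At the end, for the whole second after the job is handed in: One post at rest in the socket (within 12 mm of its axis, upright within 10 degrees), its top 60 mm above the block within 7 mm; the other posts standing within 30 mm of their starts; the rod at rest in its holder, foot within 12 mm of the hole's bottom, leaning under 14 degrees (((horizontal distance between post_short and socket_mouth below 0.012 m and z of post_short_top in the frame of socket_mouth between 0.053 and 0.067 m and angle between each of post_short, post_middle, post_long's own z axis and vertical below 0.17 rad and linear speed of post_short below 0.02 m/s and distance of each of post_middle, post_long from where it was at the start of the episode below 0.03 m) or (horizontal distance between post_middle and socket_mouth below 0.012 m and z of post_middle_top in the frame of socket_mouth between 0.053 and 0.067 m and angle between each of post_middle, post_short, post_long's own z axis and vertical below 0.17 rad and linear speed of post_middle below 0.02 m/s and distance of each of post_short, post_long from where it was at the start of the episode below 0.03 m) or (horizontal distance between post_long and socket_mouth below 0.012 m and z of post_long_top in the frame of socket_mouth between 0.053 and 0.067 m and angle between each of post_long, post_short, post_middle's own z axis and vertical below 0.17 rad and linear speed of post_long below 0.02 m/s and distance of each of post_short, post_middle from where it was at the start of the episode below 0.03 m)) and horizontal distance between rod_tip and holder_floor below 0.012 m and z of rod_tip in the frame of holder_floor below 0.012 m and linear speed of rod below 0.02 m/s and angle between rod's own z axis and vertical below 0.25 rad); the robot touches nothing.
It fails at once if an exhibit (jar, cup or house) was shifted by more than 30 mm or toppled (distance of any of jar, cup, house from where it was at the start of the episode above 0.03 m or angle between any of jar, cup, house's own z axis and vertical above 0.3 rad).
It also fails if it takes over 72 s, if anything falls off the work surface, if the arm or the gripper's body presses on something with over 40 N, if the wrist force passes 120 N, or if a joint passes its speed limit or range.

### The arm

A 7-joint arm with a two-finger parallel gripper is mounted at the origin on the work surface. World frame = base frame: x ahead of the robot, y to its left, z up, the work surface at z = 0. Lengths are in m, angles in degrees, forces in N, time in s.
With the tool pointing down it reaches from about 0.425 to 0.95 m from the base axis. Payload 4.7 kg.
Tool frame: the origin (TCP) lies at the very end of the fingers, on their centre line; the grasp point (between the pads) lies 19 mm behind it; z points along the fingers, y is the line along which they close (so a half turn about z gives the same grasp; the last joint's range is limited). The gripper opens to 87 mm and grips with 3 to 60 N. Pads are 19 mm wide; open, the fingers measure 117 mm over their backs; the gripper's body (75 mm by 190 mm) begins 51 mm behind the grasp point.
Start: joints at [-74.765, 26.849, -2.785, 87.806, 1.381, 65.374, -4.715], TCP at [0.196, 0.646, 0.223] pointing down, gripper open.
Joint ranges: [-148.3, 148.3], [-19.14, 114.17], [-79.39, 73.82], [5.75, 140.21], [-59.74, 239.74], [12.07, 113.84], [-152.46, 152.46]. Speed limits (degrees/s): [147.25, 147.25, 180, 180, 180, 180, 180].

### API

Orientations are given as [roll, pitch, yaw] about the fixed x, y, z axes, in that order (R = Rz(yaw) Ry(pitch) Rx(roll)).
In Python, from cell import readout, optics, bot gives the robot as it stands. The module is installed in compiled form; this text tells all that it offers.
- The arm moves only by the tool send_rows, never from a script. Its argument "motion" is a list of rows, each a list of 7 numbers: the shift along the world's x, y, z in cm, then the turn, a rotation vector about the world's x, y, z in degrees, then the finger opening in cm, from 0 to 8.7. A call has 1 to 10 rows; each row is the pose to reach, as a shift and turn from the pose commanded when the call began; what a row does not reach only later rows make up. A row lasts 1/12 s, in which the tool goes at most 41.7 mm and 7.16 degrees, less where a joint would pass 70% of its speed; a pose out of reach is approached as far as the arm can. A call with a gripper value outside its range is refused whole. The fingers move at their own pace and stop on an object; "force" is the grip in N (left out, the last holds). Time passes only in rows, so rows that repeat a pose let the fingers close. It gives the time, the measured TCP pose, the force, the opening and the grip force at its end, in the units of the state.
- readout.get_obs(): the state, without advancing time (a new reading comes with each control period).
- optics.camera(name): name is "side" or "top"; returns the picture (384x512x3 uint8, red, green, blue); there is no depth.
- optics.camera_model(name): a dict with "fovy" (degrees; the focal length in pixels is half the picture's height over the tangent of half this angle, whatever the lens; pixels are square), "cx", "cy" (the principal point, pixels), "origin" and "attitude" of the camera in the world. Camera axes: x right, y down, z forward; pixel columns grow to the right and rows downward; lengths in m; the calibration is good to about 2 mm. A picture is of the moment at which its call begins. camera_model takes no time and is no camera call.
- bot.close_job(): hands the job in; it is judged then, once.
The state is a dict: "time_s": time; "joint_positions": joint angles; "joint_vel": joint speeds; "tau": joint torques, N m; "tool_pos": TCP position; "tool_rot": TCP orientation; "wrist_force": force on the tool from outside, world axes, zero at the start; "wrist_torque": the same for the moment, N m; "grip_width": finger opening in m; "gripper_force": force on a finger pad.
Only numpy, scipy, OpenCV 4.12 (cv2) and the standard library are available. Lean on these libraries where they do the work, as an engineer would, in place of code of your own. Each camera call takes 0.05 s, during which the arm holds its last target. There are 200 camera calls.

## Working session

There is one attempt and no reset: what is moved stays moved. The work goes in short steps, Python scripts to look and compute and a tool call to move; the robot and the scene stay as the last step left them, time stands still between calls to the robot, and variables do not carry over. Pictures are saved under pics/ and viewed, at most 10 in all, crops included, and the job is handed in when it is done.

Besides the shell and the picture viewer there is one more tool, called as name(argument=value, ...), one argument or row to a line, values as JSON. send_rows: Moves the arm, as the interface text tells. Its arguments: {"type":"object","properties":{"motion":{"type":"array"},"force":{"type":"number"}},"required":["motion"]}

```bash
mkdir -p pics; python3 - <<'E'
from cell import readout, optics, bot
import cv2,json
for n in("side","top"):
    im=optics.camera(n); cv2.imwrite(f"pics/{n}0.png",im[:,:,::-1]); m=optics.camera_model(n); print(n,m)
o=readout.get_obs(); print({k:o[k] for k in("time_s","tool_pos","tool_rot","grip_width","wrist_force")})
E
```

```text
side {'fovy': 53.08660325145427, 'cx': 256.1080580850566, 'cy': 198.06866060518166, 'origin': array([0.28228471, 0.74324583, 0.61401591]), 'attitude': array([-120.72796787,   -0.40753062, -160.44792704])}
top {'fovy': 56.341421632350865, 'cx': 256.63746778370165, 'cy': 187.77035195754334, 'origin': array([ 0.41247767, -0.02123088,  1.10551552]), 'attitude': array([-172.65861272,   -0.28499154,  -91.3371096 ])}
{'time_s': 0.1, 'tool_pos': array([0.19595512, 0.64539214, 0.22158645]), 'tool_rot': array([-1.79900893e+02,  3.36471955e-03,  1.63110069e+02]), 'grip_width': 0.08670745277402453, 'wrist_force': array([ 0.48396551,  0.49246298, -0.51206869])}
```

View pics/side0.png

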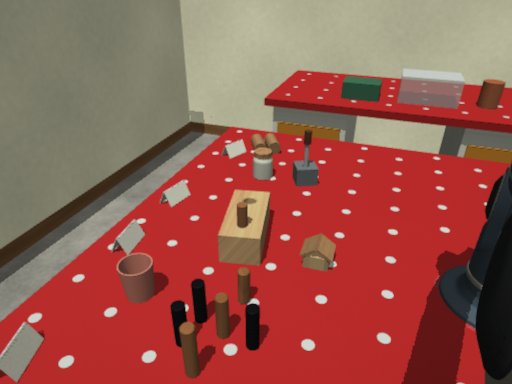

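View pics/top0.png

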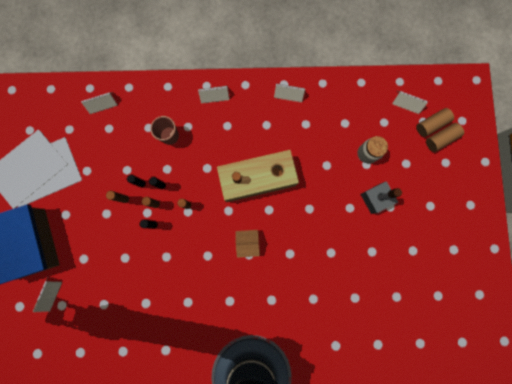

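The overview shows, in the top view (col,row):
- **Brown posts:** (111,196), (146,202) and (182,203).
- **Black look-alikes:** (133,180), (154,182) and (146,224).
- **Stand:** centred at (258,175), with the fitted post at (237,177) and the socket at (277,170).
- **Holder and rod:** (380,197), with the grip at (396,193).
- **Lying logs:** (440,130), which are decoys.
- **Exhibits:** jar (374,149), cup (163,130) and house (247,243).

Next I'll take close crops and compute blob measurements.

```bash
cat >h.py <<'E'
import numpy as np,cv2
from scipy.spatial.transform import Rotation as R
from cell import readout, optics, bot
def cam(n):
    m=optics.camera_model(n); f=192/np.tan(np.radians(m["fovy"])/2)
    return f,m["cx"],m["cy"],np.array(m["origin"]),R.from_euler("xyz",m["attitude"],degrees=True).as_matrix()
def ray(n,u,v):
    f,cx,cy,o,A=cam(n); d=A@np.array([(u-cx)/f,(v-cy)/f,1]); return o,d/np.linalg.norm(d)
def onz(n,u,v,z):
    o,d=ray(n,u,v); return o+d*(z-o[2])/d[2]
def proj(n,p):
    f,cx,cy,o,A=cam(n); q=A.T@(np.array(p)-o); return np.array([cx+f*q[0]/q[2],cy+f*q[1]/q[2]])
def tri(a,b):
    (o1,d1),(o2,d2)=ray("top",*a),ray("side",*b)
    s=np.linalg.lstsq(np.c_[d1,-d2],o2-o1,rcond=None)[0]; p,q=o1+d1*s[0],o2+d2*s[1]
    return (p+q)/2,np.linalg.norm(p-q)
def crop(im,x0,y0,x1,y1,k):
    c=cv2.resize(im[y0:y1,x0:x1],None,fx=k,fy=k,interpolation=cv2.INTER_CUBIC)
    return cv2.convertScaleAbs(c,alpha=1.6)
E
python3 - <<'E'
from h import *
t=cv2.imread("pics/top0.png");s=cv2.imread("pics/side0.png")
a=crop(t,90,160,220,240,6); b=crop(t,210,130,420,220,3.7)
cv2.imwrite("pics/c1.png",a); cv2.imwrite("pics/c2.png",b); cv2.imwrite("pics/c3.png",crop(s,150,120,340,380,2.3))
for n,im in(("top",t),("side",s)):
    h=cv2.cvtColor(im,cv2.COLOR_BGR2HSV)
    b_,g,r=[im[:,:,i].astype(int) for i in range(3)]
    m=((r>40)&(g>0.28*r)&(g<0.8*r)).astype(np.uint8)
    m[:, :60]=0
    N,l,st,c=cv2.connectedComponentsWithStats(m,connectivity=4)
    for i in range(1,N):
        if st[i,4]>25 and st[i,4]<6000: print(n,st[i],c[i].round(1))
E
```

```text
top [ 60  62 452 202 984] [336.9  95.2]
top [472  75  10  10  40] [476.4  79.7]
top [433  76  10  10  45] [437.4  80.5]
top [395  77  10  10  41] [399.6  81.5]
top [356  78  10  10  39] [360.5  82.3]
top [273  79  33  24 139] [289.2  91.8]
top [318  79  10   9  37] [322.6  83. ]
top [240  80  10  10  41] [244.6  84.8]
top [197  81  33  23 146] [212.6  92.9]
top [163  82  10  10  42] [167.5  86.6]
top [85 83 10 10 37] [89.6 88. ]
top [124  83  10  10  41] [128.6  87.1]
top [392  90  36  25 139] [409.4 102. ]
top [ 81  92  37  23 142] [ 99.1 102.7]
top [417 108  38  29 615] [434.9 121.7]
top [143 115  36  30 644] [163.4 129.2]
top [426 116  41  36 666] [445.7 135.7]
top [340 118  10  11  38] [344.5 123. ]
top [379 118  10  10  37] [383.4 122.2]
top [301 119  10  10  42] [305.7 123.8]
top [262 120  10  10  42] [266.5 124.6]
top [222 121  10  10  40] [226.7 125.6]
top [183 122  10  10  42] [187.6 126.7]
top [104 124  10  10  38] [108.6 128.6]
top [ 64 125  11  10  45] [ 69.  129.5]
top [510 134   2  16  27] [510.6 140.5]
top [357 136  32  34 468] [374.8 148.2]
top [ 60 137  23  54 105] [
[... 2755 characters left out ...]
ide [435 185  10   6  26] [439.6 187.8]
side [217 189  54  77 384] [244.2 227.6]
side [236 201  13  27 270] [241.7 213.8]
side [389 206  11   6  28] [394.1 208.4]
side [113 218  25  25  52] [124.  228.7]
side [387 228  11   7  27] [391.  230.1]
side [334 231  10   8  28] [337.8 234.3]
side [299 233  39  39 743] [318.3 248.3]
side [166 239  11   8  27] [170.1 242.3]
side [107 243   9  10  29] [110.3 248.1]
side [ 116  247   39   57 1620] [136.5 276.1]
side [444 258  27  15  50] [457.3 265.7]
side [237 267  15  38 473] [243.3 285. ]
side [434 275   9  23  99] [437.6 284.6]
side [214 292  16  47 651] [221.7 314.8]
side [178 321  22  58 902] [189.3 348.9]
side [465 322  12  11  54] [470.2 326.8]
```

View pics/c1.png

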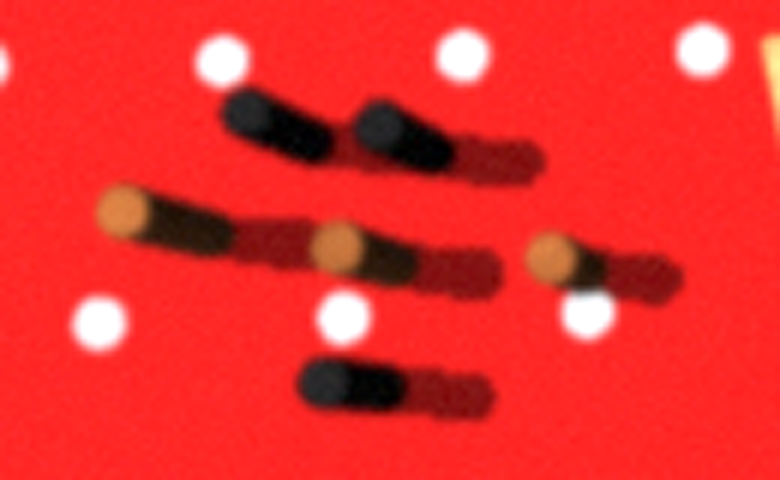

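View pics/c2.png

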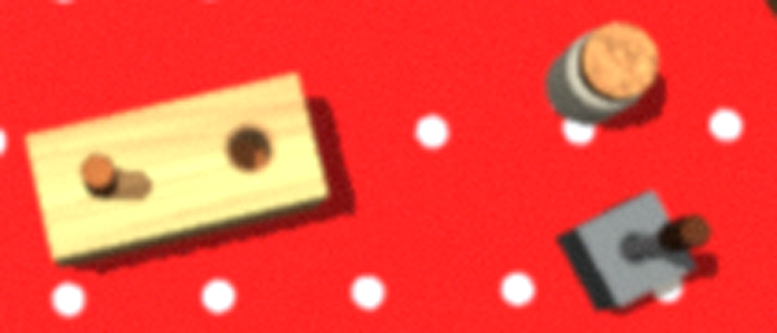

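View pics/c3.png

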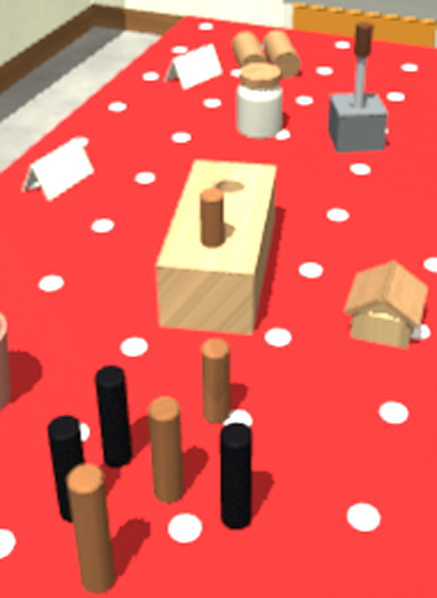

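The crops show:
- **Brown posts:** tops at about (110.5,195), (145.8,201) and (181.3,202.4) in full-image pixels. They get longer towards the left, and the side view agrees.
- **Black decoys:** three of them, beside the brown posts.
- **Socket mouth:** dark disc at about (277,169.5).
- **Rod:** grip top at about (396.6,192.2), leaning only by perspective.

Now I'll turn these into positions.

```bash
python3 - <<'E'
from h import *
np.set_printoptions(precision=4,suppress=True)
c2=lambda x,y:((x+.5)/3.7-.5+210,(y+.5)/3.7-.5+130)
c3=lambda x,y:((x+.5)/2.3-.5+150,(y+.5)/2.3-.5+120)
for n,p,z,s in(("long",(110.5,195),.118,(87,477)),("mid",(145.8,200.9),.102,(165,407)),("short",(181.2,202.3),.086,(216,348))):
    print(n,onz("top",*p,z),"side",onz("side",*c3(*s),z),tri(p,c3(*s)))
for q in((133-1.5,178.3),(153,180.7),(144,223.2)): print("black",onz("top",*q,.102))
K=[onz("top",*c2(*q),.08) for q in((27,137),(298,73),(328,195),(53,262))]; print("stand ctr",np.mean(K,0)); 
e=(K[1]+K[2]-K[0]-K[3])/2;print("len",np.linalg.norm(e),"dir",e/np.linalg.norm(e)); print("socket from stand",np.mean(K,0)+e/np.linalg.norm(e)*.06)
print("socket mouth",onz("top",*c2(249,148),.08),"side",onz("side",*c3(230,186),.08))
f=onz("top",*c2(98,173),.14);print("fitted",f,"side",onz("side",*c3(211,196),.14), "socket from fitted",f+e/np.linalg.norm(e)*.12)
H=[onz("top",*c2(*q),.06) for q in((653,192),(577,232),(612,310),(692,270))];print("holder",np.mean(H,0))
g=c2(692,231);print("rodtop",onz("top",*g,.18),"side",onz("side",*c3(364,30),.18),tri(g,c3(364,30)))
E
```

```text
long [0.5286 0.3752 0.118 ] side [0.5257 0.3774 0.118 ] (array([0.5279, 0.3758, 0.1156]), np.float64(0.001990693384542662))
mid [0.5116 0.2824 0.102 ] side [0.5088 0.283  0.102 ] (array([0.5105, 0.2823, 0.1011]), np.float64(0.0024646091007813602))
short [0.5068 0.1865 0.086 ] side [0.5025 0.1878 0.086 ] (array([0.5051, 0.1863, 0.0844]), np.float64(0.0037873393535213435))
black [0.5766 0.3238 0.102 ]
black [0.5684 0.263  0.102 ]
black [0.4494 0.2864 0.102 ]
stand ctr [ 0.583  -0.0327  0.08  ]
len 0.2200898742513428 dir [ 0.2141 -0.9768  0.    ]
socket from stand [ 0.5958 -0.0913  0.08  ]
socket mouth [ 0.5962 -0.0896  0.08  ] side [ 0.5911 -0.0862  0.08  ]
fitted [0.5693 0.0262 0.14  ] side [0.5677 0.0322 0.14  ] socket from fitted [ 0.595 -0.091  0.14 ]
holder [ 0.5102 -0.3934  0.06  ]
rodtop [ 0.512  -0.3929  0.18  ] side [ 0.5054 -0.3752  0.18  ] (array([ 0.5113, -0.3965,  0.1717]), np.float64(0.0032321345089610575))
```

send_rows(
  motion=[
    [25,-30,8,0,0,-30,8],
    [25,-30,8,0,0,-30,8],
    [25,-30,8,0,0,-30,8],
    [25,-30,8,0,0,-30,8],
    [25,-30,8,0,0,-30,8],
    [25,-30,8,0,0,-30,8],
    [25,-30,8,0,0,-30,8],
    [25,-30,8,0,0,-30,8],
    [25,-30,8,0,0,-30,8],
    [25,-30,8,0,0,-30,8],
  ],
)

```text
time_s: 0.93
tool_pos: [0.4495, 0.341, 0.3035]
tool_rot: [179.9, 0.1, 132.8]
wrist_force: [0.5, 0.6, -0.0]
grip_width: 0.0802
gripper_force: 0.0
```

send_rows(
  motion=[
    [3,-40,0,0,0,-30,7],
    [3,-40,0,0,0,-30,7],
    [3,-40,0,0,0,-30,7],
    [3,-40,0,0,0,-30,7],
    [3,-40,0,0,0,-30,7],
    [3,-40,0,0,0,-30,7],
    [3,-40,0,0,0,-30,7],
    [3,-40,0,0,0,-30,7],
    [3,-40,0,0,0,-30,7],
    [3,-40,0,0,0,-30,7],
  ],
)

```text
time_s: 1.77
tool_pos: [0.4753, -0.0588, 0.3027]
tool_rot: [180.0, 0.0, 102.8]
wrist_force: [0.8, -0.4, 0.2]
grip_width: 0.0701
gripper_force: 0.0
```

send_rows(
  motion=[
    [3.5,-33.9,0,0,0,0,7],
    [3.5,-33.9,0,0,0,0,7],
    [3.5,-33.9,0,0,0,0,7],
    [3.5,-33.9,0,0,0,0,7],
    [3.5,-33.9,0,0,0,0,7],
    [3.5,-33.9,0,0,0,0,7],
    [3.5,-33.9,0,0,0,0,7],
    [3.5,-33.9,0,0,0,0,7],
    [3.5,-33.9,0,0,0,0,7],
    [3.5,-33.9,0,0,0,0,7],
  ],
)

```text
time_s: 2.6
tool_pos: [0.5093, -0.3967, 0.3016]
tool_rot: [-179.8, 0.1, 102.8]
wrist_force: [-0.5, 1.1, -0.8]
grip_width: 0.0704
gripper_force: 0.0
```

send_rows(
  motion=[
    [0,0,-4,0,0,0,7],
    [0,0,-8,0,0,0,7],
    [0,0,-10,0,0,0,7],
    [0,0,-10,0,0,0,7],
    [0,0,-10,0,0,0,7],
    [0,0,-10,0,0,0,7],
  ],
)

```text
time_s: 3.1
tool_pos: [0.5122, -0.3929, 0.2045]
tool_rot: [179.9, 0.1, 103.2]
wrist_force: [0.6, 1.2, 0.8]
grip_width: 0.07
gripper_force: 0.0
```

```bash
python3 - <<'E'
from h import *
im=[optics.camera(n)[:,:,::-1] for n in("top","side")]
cv2.imwrite("pics/g1.png",np.hstack([crop(im[0],340,130,460,250,3.3),crop(im[1],250,100,370,220,3.3)]))
print(readout.get_obs()["tool_pos"],readout.get_obs()["joint_positions"])
E
```

```text
[ 0.51219965 -0.39357754  0.20502094] [  5.90659814  28.79878834  40.17403326  95.22336346 -20.4263737
  63.27584723  64.98492104]
```

View pics/g1.png

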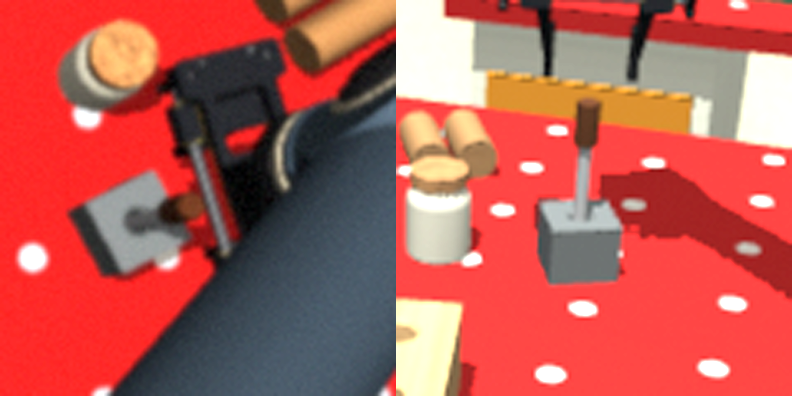

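The crop shows the rod grip midway between the fingertips: side view fingers at (548,80) and (632,78), rod top at (588,105). So I'll descend and grip.

send_rows(
  motion=[
    [0,0,-2,0,0,0,7],
    [0,0,-4,0,0,0,7],
    [0,0,-6.4,0,0,0,7],
    [0,0,-6.4,0,0,0,7],
    [0,0,-6.4,0,0,0,1.5],
    [0,0,-6.4,0,0,0,1.5],
    [0,0,-6.4,0,0,0,1.5],
    [0,0,-6.4,0,0,0,1.5],
    [0,0,-6.4,0,0,0,1.5],
    [0,0,-6.4,0,0,0,1.5],
  ],
  force=25,
)

```text
time_s: 4.03
tool_pos: [0.5113, -0.3933, 0.1393]
tool_rot: [179.9, 0.0, 103.1]
wrist_force: [0.5, -0.0, -0.2]
grip_width: 0.038
gripper_force: 0.0
```

send_rows(
  motion=[
    [0,0,0,0,0,0,1.5],
    [0,0,0,0,0,0,1.5],
    [0,0,0,0,0,0,1.5],
    [0,0,0,0,0,0,1.5],
  ],
)

```text
time_s: 4.37
tool_pos: [0.5111, -0.3932, 0.1387]
tool_rot: [180.0, 0.0, 103.1]
wrist_force: [0.8, -0.0, 2.0]
grip_width: 0.0232
gripper_force: 25.0
```

send_rows(
  motion=[
    [0,0,1,0,0,0,1.5],
    [0,0,3,0,0,0,1.5],
    [0,0,6,0,0,0,1.5],
    [0,0,9,0,0,0,1.5],
    [0,0,12,0,0,0,1.5],
    [0,0,13,0,0,0,1.5],
    [0,0,13,0,0,0,1.5],
  ],
)

```text
time_s: 4.95
tool_pos: [0.512, -0.3945, 0.2722]
tool_rot: [179.7, 0.3, 103.1]
wrist_force: [0.3, -0.2, -0.8]
grip_width: 0.023
gripper_force: 25.0
```

send_rows(
  motion=[
    [0.6,2,0,0,0,0,1.5],
    [1.5,5,0,0,0,0,1.5],
    [2.5,9,0,0,0,0,1.5],
    [3.6,13,0,0,0,0,1.5],
    [4.7,17,0,0,0,0,1.5],
    [5.8,21,0,0,0,0,1.5],
    [7,25,0,0,0,0,1.5],
    [8,28.5,0,0,0,0,1.5],
    [8.4,30.2,0,0,0,0,1.5],
    [8.4,30.2,0,0,0,0,1.5],
  ],
)

```text
time_s: 5.78
tool_pos: [0.5956, -0.0835, 0.2659]
tool_rot: [-179.8, -0.2, 103.7]
wrist_force: [0.9, 0.2, -1.2]
grip_width: 0.0236
gripper_force: 25.0
```

send_rows(
  motion=[
    [0,0,0,0,0,0,1.5],
    [0,0,0,0,0,0,1.5],
    [0,0,-1,0,0,0,1.5],
    [0,0,-2.5,0,0,0,1.5],
    [0,0,-4,0,0,0,1.5],
    [0,0,-5,0,0,0,1.5],
    [0,0,-6,0,0,0,1.5],
    [0,0,-6.5,0,0,0,1.5],
    [0,0,-6.5,0,0,0,1.5],
    [0,0,-6.5,0,0,0,1.5],
  ],
)

```text
time_s: 6.62
tool_pos: [0.5952, -0.0915, 0.2036]
tool_rot: [180.0, 0.0, 103.1]
wrist_force: [0.6, -0.7, -1.3]
grip_width: 0.0234
gripper_force: 25.0
```

send_rows(
  motion=[
    [0,0,-0.5,0,0,0,1.5],
    [0,0,-1,0,0,0,1.5],
    [0,0,-1.5,0,0,0,1.5],
    [0,0,-1.8,0,0,0,1.5],
    [0,0,-2,0,0,0,1.5],
    [0,0,-2.2,0,0,0,1.5],
    [0,0,-2.3,0,0,0,1.5],
    [0,0,-2.3,0,0,0,1.5],
  ],
)

```text
time_s: 7.28
tool_pos: [0.595, -0.0911, 0.1804]
tool_rot: [-180.0, -0.0, 103.1]
wrist_force: [0.2, -0.6, -0.5]
grip_width: 0.0233
gripper_force: 25.0
```

Depth is greater than 26 mm, since the rod has passed the first contact height with no force. I'll go on.

send_rows(
  motion=[
    [0,0,-0.4,0,0,0,1.5],
    [0,0,-0.8,0,0,0,1.5],
    [0,0,-1,0,0,0,1.5],
    [0,0,-1.2,0,0,0,1.5],
    [0,0,-1.35,0,0,0,1.5],
    [0,0,-1.5,0,0,0,1.5],
    [0,0,-1.6,0,0,0,1.5],
    [0,0,-1.6,0,0,0,1.5],
  ],
)

```text
time_s: 7.95
tool_pos: [0.595, -0.0911, 0.1643]
tool_rot: [-180.0, -0.0, 103.1]
wrist_force: [-0.1, -0.9, -0.8]
grip_width: 0.0232
gripper_force: 25.0
```

send_rows(
  motion=[
    [0,0,-0.4,0,0,0,1.5],
    [0,0,-0.7,0,0,0,1.5],
    [0,0,-0.9,0,0,0,1.5],
    [0,0,-1.1,0,0,0,1.5],
    [0,0,-1.2,0,0,0,1.5],
    [0,0,-1.3,0,0,0,1.5],
    [0,0,-1.4,0,0,0,1.5],
    [0,0,-1.5,0,0,0,1.5],
    [0,0,-1.5,0,0,0,1.5],
  ],
)

```text
time_s: 8.7
tool_pos: [0.5955, -0.0914, 0.1506]
tool_rot: [179.9, 0.0, 103.1]
wrist_force: [-0.7, -0.3, 4.9]
grip_width: 0.0233
gripper_force: 25.0
```

The rod makes contact (+5 N) at TCP z 0.1506, so the foot is about 58 mm deep. I'll rest it there.

send_rows(
  motion=[
    [0,0,-0.1,0,0,0,1.5],
    [0,0,-0.1,0,0,0,1.5],
    [0,0,-0.1,0,0,0,1.5],
    [0,0,-0.1,0,0,0,1.5],
    [0,0,-0.1,0,0,0,1.5],
    [0,0,-0.1,0,0,0,1.5],
    [0,0,-0.1,0,0,0,1.5],
  ],
)

```text
time_s: 9.28
tool_pos: [0.5957, -0.0916, 0.1506]
tool_rot: [179.9, 0.0, 103.1]
wrist_force: [-2.3, 0.5, 10.6]
grip_width: 0.0232
gripper_force: 25.0
```

The hard bottom is confirmed at 58 mm, so the long post (118 mm) is the one to fit. The rod goes back to its holder first.

send_rows(
  motion=[
    [0,0,1,0,0,0,1.5],
    [0,0,3,0,0,0,1.5],
    [0,0,6,0,0,0,1.5],
    [0,0,9,0,0,0,1.5],
    [0,0,11.5,0,0,0,1.5],
    [0,0,12.4,0,0,0,1.5],
    [0,0,12.4,0,0,0,1.5],
  ],
)

```text
time_s: 9.87
tool_pos: [0.5964, -0.0915, 0.2753]
tool_rot: [179.7, 0.1, 103.1]
wrist_force: [-0.4, 0.6, -0.4]
grip_width: 0.0232
gripper_force: 25.0
```

send_rows(
  motion=[
    [-0.6,-2,0,0,0,0,1.5],
    [-1.5,-5,0,0,0,0,1.5],
    [-2.5,-9,0,0,0,0,1.5],
    [-3.6,-13,0,0,0,0,1.5],
    [-4.7,-17,0,0,0,0,1.5],
    [-5.8,-21,0,0,0,0,1.5],
    [-7,-25,0,0,0,0,1.5],
    [-8,-28.5,0,0,0,0,1.5],
    [-8.4,-30.2,0,0,0,0,1.5],
    [-8.4,-30.2,0,0,0,0,1.5],
  ],
)

```text
time_s: 10.7
tool_pos: [0.5067, -0.3983, 0.2707]
tool_rot: [-179.7, 0.1, 102.6]
wrist_force: [-0.1, -0.5, -0.5]
grip_width: 0.0232
gripper_force: 25.0
```

send_rows(
  motion=[
    [0,0,0,0,0,0,1.5],
    [0,0,0,0,0,0,1.5],
    [0,0,0,0,0,0,1.5],
    [0,0,-1,0,0,0,1.5],
    [0,0,-2.5,0,0,0,1.5],
    [0,0,-4,0,0,0,1.5],
    [0,0,-5,0,0,0,1.5],
    [0,0,-6,0,0,0,1.5],
    [0,0,-6,0,0,0,1.5],
    [0,0,-6,0,0,0,1.5],
  ],
)

```text
time_s: 11.53
tool_pos: [0.5112, -0.3926, 0.2121]
tool_rot: [-180.0, -0.0, 103.1]
wrist_force: [1.1, -0.4, -1.0]
grip_width: 0.0236
gripper_force: 25.0
```

send_rows(
  motion=[
    [0,0,-1,0,0,0,1.5],
    [0,0,-2,0,0,0,1.5],
    [0,0,-3,0,0,0,1.5],
    [0,0,-4,0,0,0,1.5],
    [0,0,-5,0,0,0,1.5],
    [0,0,-6,0,0,0,1.5],
    [0,0,-6.8,0,0,0,1.5],
    [0,0,-7.2,0,0,0,1.5],
    [0,0,-7.2,0,0,0,1.5],
    [0,0,-7.2,0,0,0,1.5],
  ],
)

```text
time_s: 12.37
tool_pos: [0.5112, -0.3933, 0.1406]
tool_rot: [180.0, 0.0, 103.1]
wrist_force: [-0.1, -0.7, 0.0]
grip_width: 0.0234
gripper_force: 25.0
```

send_rows(
  motion=[
    [0,0,-0.15,0,0,0,1.5],
    [0,0,-0.25,0,0,0,1.5],
    [0,0,-0.25,0,0,0,1.5],
    [0,0,-0.15,0,0,0,4],
    [0,0,-0.15,0,0,0,7],
    [0,0,-0.15,0,0,0,7],
    [0,0,-0.15,0,0,0,7],
    [0,0,-0.15,0,0,0,7],
    [0,0,-0.15,0,0,0,7],
    [0,0,-0.15,0,0,0,7],
  ],
)

```text
time_s: 13.2
tool_pos: [0.511, -0.3931, 0.139]
tool_rot: [-180.0, -0.0, 103.1]
wrist_force: [-0.7, -0.1, -0.1]
grip_width: 0.0619
gripper_force: 0.0
```

send_rows(
  motion=[
    [0,0,2,0,0,0,7],
    [0,0,5,0,0,0,7],
    [0,0,9,0,0,0,7],
    [0,0,13,0,0,0,7],
    [0,0,16,0,0,0,7],
    [0,0,16,0,0,0,7],
  ],
)

```text
time_s: 13.7
tool_pos: [0.5129, -0.3961, 0.3066]
tool_rot: [179.5, 0.5, 103.1]
wrist_force: [-0.1, -1.1, 0.5]
grip_width: 0.0704
gripper_force: 0.0
```

send_rows(
  motion=[
    [0,1,0,0,0,0,5],
    [0.8,40,0,0,0,30,5],
    [0.8,40,0,0,0,30,5],
    [0.8,40,0,0,0,30,5],
    [0.8,40,0,0,0,30,5],
    [0.8,40,0,0,0,30,5],
    [0.8,40,0,0,0,30,5],
    [0.8,40,0,0,0,30,5],
    [0.8,40,0,0,0,30,5],
    [0.8,40,0,0,0,30,5],
  ],
)

```text
time_s: 14.53
tool_pos: [0.5168, -0.0052, 0.2974]
tool_rot: [-179.9, -0.1, 133.2]
wrist_force: [0.1, -0.7, -0.5]
grip_width: 0.0498
gripper_force: 0.0
```

```bash
python3 - <<'E'
from h import *
im=[optics.camera(n)[:,:,::-1] for n in("top","side")]
cv2.imwrite("pics/g2.png",np.hstack([crop(im[0],340,130,460,250,3.3),crop(im[1],250,100,370,220,3.3)]))
print(readout.get_obs()["tool_pos"])
E
```

```text
[0.51732434 0.00154596 0.29678471]
```

View pics/g2.png

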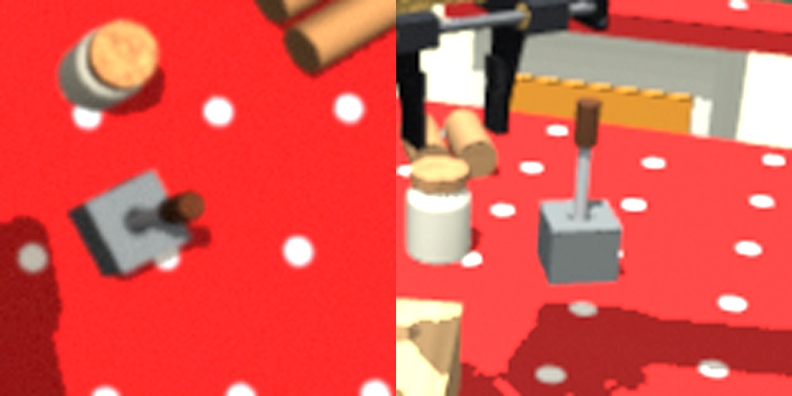

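The rod is back in its holder, upright, with its grip top at crop (188,207) as before. Next is the long post.

send_rows(
  motion=[
    [1,37,0,0,0,30,5],
    [1,37,0,0,0,30,5],
    [1,37,0,0,0,30,5],
    [1,37,0,0,0,30,5],
    [1,37,0,0,0,30,5],
    [1,37,0,0,0,30,5],
    [1,37,0,0,0,30,5],
    [1,37,0,0,0,30,5],
    [1,37,0,0,0,30,5],
    [1,37,0,0,0,30,5],
  ],
)

```text
time_s: 15.47
tool_pos: [0.5243, 0.3716, 0.2957]
tool_rot: [180.0, -0.3, 163.8]
wrist_force: [-1.2, 1.9, -0.0]
grip_width: 0.0501
gripper_force: 0.0
```

send_rows(
  motion=[
    [0,0,-3,0,0,0,5],
    [0,0,-6,0,0,0,5],
    [0,0,-9,0,0,0,5],
    [0,0,-11,0,0,0,5],
    [0,0,-12,0,0,0,5],
    [0,0,-12,0,0,0,5],
    [0,0,-12,0,0,0,5],
    [0,0,-12,0,0,0,5],
  ],
)

```text
time_s: 16.13
tool_pos: [0.5295, 0.3622, 0.1804]
tool_rot: [179.9, 0.1, 163.1]
wrist_force: [0.2, -1.2, -0.4]
grip_width: 0.05
gripper_force: 0.0
```

```bash
python3 - <<'E'
from h import *
im=[optics.camera(n)[:,:,::-1] for n in("top","side")]
cv2.imwrite("pics/g3.png",np.hstack([crop(im[0],80,150,200,250,3.3),crop(im[1],130,270,250,370,3.3)]))
o=readout.get_obs();print(o["tool_pos"],o["tool_rot"],proj("side",o["tool_pos"]),proj("top",o["tool_pos"]))
E
```

```text
[0.52962593 0.36230337 0.18081084] [1.79851381e+02 9.61966722e-02 1.63104904e+02] [186.57361579 291.49596248] [105.84140089 191.87366132]
```

View pics/g3.png

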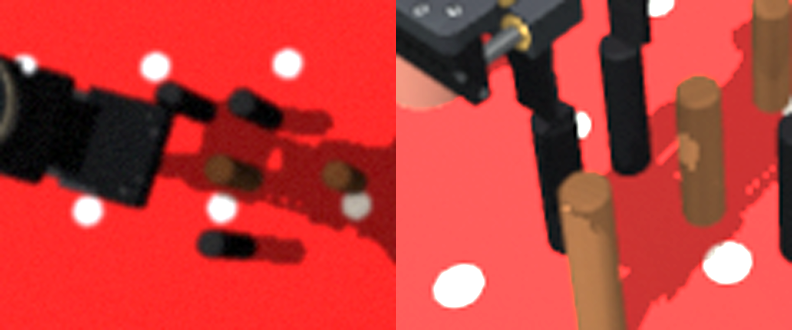

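The crop shows the long post's top at side crop (585,190), with the fingers above it and no black post in their way. I'll shift 13 mm in y, descend and grip.

send_rows(
  motion=[
    [-0.1,1.3,0,0,0,0,5],
    [-0.1,1.3,0,0,0,0,5],
    [-0.1,1.3,0,0,0,0,5],
    [-0.1,1.3,-1.5,0,0,0,5],
    [-0.1,1.3,-3.5,0,0,0,5],
    [-0.1,1.3,-6,0,0,0,5],
    [-0.1,1.3,-8,0,0,0,5],
    [-0.1,1.3,-9.5,0,0,0,5],
    [-0.1,1.3,-9.5,0,0,0,5],
    [-0.1,1.3,-9.5,0,0,0,5],
  ],
)

```text
time_s: 17.07
tool_pos: [0.5275, 0.3746, 0.0836]
tool_rot: [-179.9, -0.0, 163.1]
wrist_force: [0.3, 0.8, 0.1]
grip_width: 0.0498
gripper_force: 0.0
```

send_rows(
  motion=[
    [0,0,0,0,0,0,4],
    [0,0,0,0,0,0,3],
    [0,0,0,0,0,0,1.8],
    [0,0,0,0,0,0,1.8],
    [0,0,0,0,0,0,1.8],
    [0,0,0,0,0,0,1.8],
    [0,0,0,0,0,0,1.8],
    [0,0,0,0,0,0,1.8],
  ],
  force=25,
)

```text
time_s: 17.73
tool_pos: [0.5283, 0.3752, 0.0848]
tool_rot: [179.9, 0.0, 163.1]
wrist_force: [-0.1, -0.3, 3.0]
grip_width: 0.0254
gripper_force: 25.0
```

send_rows(
  motion=[
    [0,0,1,0,0,0,1.8],
    [0,0,3,0,0,0,1.8],
    [0,0,6,0,0,0,1.8],
    [0,0,10,0,0,0,1.8],
    [0,0,14,0,0,0,1.8],
    [0,0,17.5,0,0,0,1.8],
    [0,0,19,0,0,0,1.8],
    [0,0,19,0,0,0,1.8],
  ],
)

```text
time_s: 18.4
tool_pos: [0.5296, 0.3757, 0.2796]
tool_rot: [179.6, 0.3, 163.1]
wrist_force: [0.5, -0.0, -0.2]
grip_width: 0.0251
gripper_force: 25.0
```

send_rows(
  motion=[
    [0.3,-1.5,0,0,0,0,1.8],
    [0.6,-4,0,0,0,0,1.8],
    [1,-7,0,0,0,0,1.8],
    [1.4,-10,0,0,0,0,1.8],
    [1.9,-13,0,0,0,0,1.8],
    [2.3,-16,0,0,0,0,1.8],
    [2.7,-19,0,0,0,0,1.8],
    [3.2,-22,0,0,0,0,1.8],
    [3.6,-24,0,0,0,0,1.8],
    [3.6,-25,0,0,0,0,1.8],
  ],
)

```text
time_s: 19.23
tool_pos: [0.5629, 0.119, 0.272]
tool_rot: [-179.8, -0.1, 162.7]
wrist_force: [-0.3, -0.9, -0.8]
grip_width: 0.0253
gripper_force: 25.0
```

send_rows(
  motion=[
    [0.3,-1.5,0,0,0,0,1.8],
    [0.6,-4,0,0,0,0,1.8],
    [1,-7,0,0,0,0,1.8],
    [1.4,-10,0,0,0,0,1.8],
    [1.9,-13,0,0,0,0,1.8],
    [2.3,-16,0,0,0,0,1.8],
    [2.7,-19,0,0,0,0,1.8],
    [3,-21,0,0,0,0,1.8],
    [3.1,-21.6,0,0,0,0,1.8],
    [3.1,-21.6,0,0,0,0,1.8],
  ],
)

```text
time_s: 20.07
tool_pos: [0.5937, -0.0928, 0.2727]
tool_rot: [-179.9, -0.2, 162.9]
wrist_force: [0.1, 0.4, 0.3]
grip_width: 0.0252
gripper_force: 25.0
```

send_rows(
  motion=[
    [0,0,0,0,0,0,1.8],
    [0,0,0,0,0,0,1.8],
    [0,0,-1.5,0,0,0,1.8],
    [0,0,-3.5,0,0,0,1.8],
    [0,0,-5.5,0,0,0,1.8],
    [0,0,-7,0,0,0,1.8],
    [0,0,-8.5,0,0,0,1.8],
    [0,0,-9,0,0,0,1.8],
    [0,0,-9,0,0,0,1.8],
    [0,0,-9,0,0,0,1.8],
  ],
)

```text
time_s: 20.9
tool_pos: [0.5951, -0.0901, 0.1844]
tool_rot: [180.0, 0.0, 163.2]
wrist_force: [0.2, -1.7, 0.3]
grip_width: 0.0255
gripper_force: 25.0
```

```bash
python3 - <<'E'
from h import *
im=[optics.camera(n)[:,:,::-1] for n in("top","side")]
cv2.imwrite("pics/g4.png",np.hstack([crop(im[0],210,110,330,210,3.3),crop(im[1],190,120,310,220,3.3)]))
o=readout.get_obs();print(o["tool_pos"],o["tool_rot"],o["wrist_force"],o["grip_width"])
E
```

```text
[ 0.59558707 -0.0907809   0.18523511] [1.79958757e+02 1.12834953e-01 1.63156049e+02] [ 0.14533329 -0.46375707 -0.56771391] 0.025275086760108676
```

View pics/g4.png

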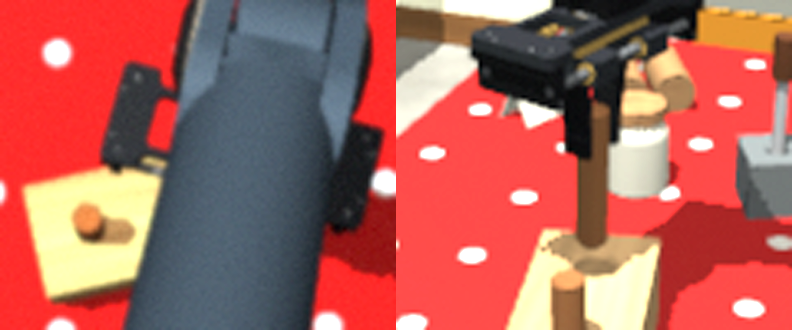

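The post hangs upright with its foot at side crop (592,245), about 20 mm above the socket mouth at (598,262). I'll lower it in.

send_rows(
  motion=[
    [0,0,-0.8,0,0,0,1.8],
    [0,0,-1.5,0,0,0,1.8],
    [0,0,-2,0,0,0,1.8],
    [0,0,-2.5,0,0,0,1.8],
    [0,0,-3,0,0,0,1.8],
    [0,0,-3.5,0,0,0,1.8],
    [0,0,-3.5,0,0,0,1.8],
  ],
)

```text
time_s: 21.58
tool_pos: [0.594, -0.0911, 0.1477]
tool_rot: [-180.0, -0.1, 163.1]
wrist_force: [-0.6, -0.2, -0.2]
grip_width: 0.0254
gripper_force: 25.0
```

send_rows(
  motion=[
    [0,0,-0.7,0,0,0,1.8],
    [0,0,-1.4,0,0,0,1.8],
    [0,0,-2.1,0,0,0,1.8],
    [0,0,-2.8,0,0,0,1.8],
    [0,0,-3.4,0,0,0,1.8],
    [0,0,-3.8,0,0,0,1.8],
    [0,0,-4.1,0,0,0,1.8],
    [0,0,-4.3,0,0,0,1.8],
    [0,0,-4.3,0,0,0,1.8],
  ],
)

```text
time_s: 22.33
tool_pos: [0.5953, -0.0914, 0.1068]
tool_rot: [180.0, 0.1, 163.1]
wrist_force: [-0.3, 0.1, 2.4]
grip_width: 0.0254
gripper_force: 25.0
```

It has bottomed out exactly at the expected height. I'll release and retreat.

send_rows(
  motion=[
    [0,0,0,0,0,0,3],
    [0,0,0,0,0,0,4.5],
    [0,0,0,0,0,0,5],
    [0,0,0,0,0,0,5],
    [0,0,0,0,0,0,5],
    [0,0,0,0,0,0,5],
    [0,0,2,0,0,0,5],
    [0,0,5,0,0,0,5],
    [0,0,9,0,0,0,5],
    [0,0,13,0,0,0,5],
  ],
)

```text
time_s: 23.17
tool_pos: [0.5939, -0.0911, 0.2367]
tool_rot: [-180.0, -0.1, 163.1]
wrist_force: [1.2, 0.6, 0.3]
grip_width: 0.0499
gripper_force: 0.0
```

send_rows(
  motion=[
    [0,0,4,0,0,0,5],
    [-10,0,10,0,0,0,5],
    [-10,0,10,0,0,0,5],
    [-10,0,10,0,0,0,5],
    [-10,0,10,0,0,0,5],
    [-10,0,10,0,0,0,5],
    [-10,0,10,0,0,0,5],
  ],
)

```text
time_s: 23.75
tool_pos: [0.495, -0.0908, 0.3359]
tool_rot: [180.0, 0.0, 163.1]
wrist_force: [0.3, 0.2, 0.3]
grip_width: 0.0502
gripper_force: 0.0
```

```bash
python3 - <<'E'
from h import *
im=optics.camera("side")[:,:,::-1]
cv2.imwrite("pics/f.png",crop(im,100,100,370,384,2.1))
print(readout.get_obs()["tool_pos"],readout.get_obs()["time_s"])
print("expected tops",proj("side",[.595,-.091,.14]),proj("side",[.5693,.0285,.14]))
E
```

```text
[ 0.49510975 -0.0907472   0.33535149] 23.8
expected tops [248.91442781 179.8384666 ] [241.37496557 204.03842546]
```

View pics/f.png

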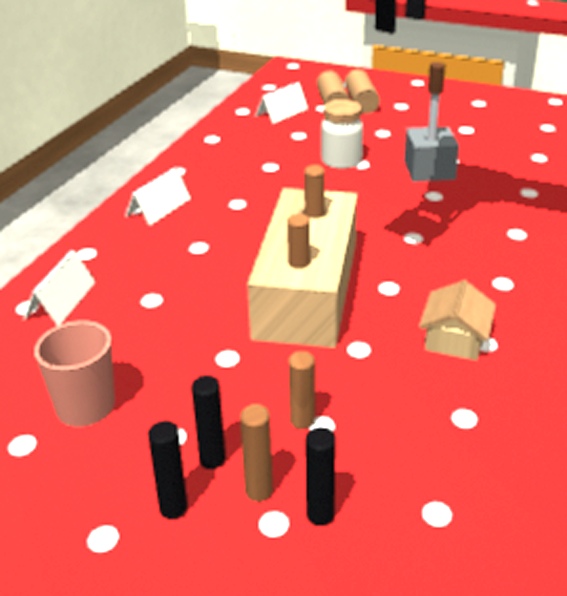

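The crop shows both stand posts upright, with tops at (314,170) and (298,220), where equal heights predict them. The rod is in its holder at (432,110), and the other posts and exhibits haven't moved. I'll hand it in.

```bash
python3 -c "
from cell import bot
print(bot.close_job())"
```

```text
the job is handed in; nothing more can be done
None
```

The socket measured 58 mm deep, so I fitted the long post, which the last picture shows level with the fitted one; the rod is back in its holder, nothing else was moved, and the job is handed in at about 24 s (no verdict was returned).

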